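Put the nested lids on the coin tin, then lift off the outer lid alone

TASK

Pick up the coin tin's two nested lids together, holding them by the silver inner lid, and lower them gently, without pressing, onto the blue tin until the inner lid is fully seated all round. Then let go, take the red outer lid by its black handle and lift it off alone, leaving the inner lid seated and undisturbed, so that coins can be dropped through the slot. Finish while still holding the outer lid level, about a hand's breadth (10 cm) above the tin, and leave everything else on the counter alone.

Things in the scene. Friction and masses are not known exactly. Their poses are not given: they have to be found in the camera images.
- tin_mouth (a point): Centre of the coin tin's open mouth, at rim height, 45 mm above the counter. z is up, x along the tin's long side. Opening 96 mm along x, 50 mm along y.
- inner_lid_rim (a point): Centre of the inner lid's silver rim block, half-way up it: 106 mm along x, 58 mm along y, 12 mm high (6 mm above and below this point), gripped across its 58 mm. It starts 14 mm above the counter. Seated, this point is 6 mm above the tin's mouth centre, the block lies on the tin's rim, its x along the tin's x; either way round fits and counts.
- outer_lid_handle (a point): Centre of the outer lid's black bar handle, half-way up it: 40 mm along x, 12 mm along y, 14 mm high (7 mm above and below this point), in the middle of the red cap's top; gripped across its 12 mm. While nested, this point is 25 mm above the inner lid's rim centre.
- tin: Blue open-topped rectangular tin with two coin rolls inside, screwed to the counter: 102 mm along x, 56 mm along y, 45 mm high, walls 3 mm. Thin (2 mm) screw tabs stick out 13 mm at the bottom of both x ends. Origin at the centre of its underside. To its right stands the till with a tall screen (x over 0.46, y under -0.13 m): back away from it first; at the left a wall (y = 0.42 m).
- inner_lid: Silver inner lid, about 140 g; origin at the centre of the plug's underside, 14 mm below the rim block's centre. Plug under the block: 8 mm deep, 91 x 45 mm (86 x 40 mm in its lowest 3 mm), enters the tin with 2.5 mm play on each side. On top a white collar 84 x 38 mm, 5 mm high, with a dark coin slot, at first hidden by the outer lid. It starts lying on its plug.
- outer_lid: Red outer lid, about 80 g: a shallow cap 94 mm along x, 48 mm along y, 12 mm high, walls 2.5 mm, with a bar handle on top. It sits loosely (2.5 mm play all round) over the inner lid's collar and rests on the rim block by its own weight; nothing locks it. Origin at the centre of its underside, 19 mm below the handle's centre.
- marker_red: Red marker pen, 132 x 14 x 17 mm, lying loose on the counter at the left; origin at the centre of its underside. Bystander.
- tape_roll: Masking tape roll, 78 mm across, 19 mm high, lying loose at the back; origin at the centre of its underside. Bystander.
- glue_stick: Glue stick with a red cap, 24 mm across, 88 mm high, standing loose at the back; origin at the centre of its underside. Bystander.
- stamp: Wooden hand stamp, 58 x 24 x 67 mm, standing loose at the back; origin at the centre of its underside. Bystander.

How it is judged:
By the outcome, as a careful person would: the job done as asked, in the order asked, and still so for the second after the job is handed in, while the arm keeps its last pose, push and grip.
It also fails if it takes over 53 s, if anything falls off the work surface, if the arm or the gripper's body presses on something with over 40 N, if the wrist force passes 120 N, or if a joint passes its speed limit or range.

ROBOT

A 6-joint arm with a two-finger parallel gripper is mounted at the origin on a cart in front of the work surface, level with it; the furniture and walls round the work are solid. World frame = base frame: x ahead of the robot, y to its left, z up, the work surface at z = 0. Lengths are in m, angles in rad, forces in N, time in s.
With the tool pointing down it reaches from about 0.35 to 0.975 m from the base axis. Payload 4.9 kg.
Tool frame: the origin (TCP) lies midway between the tips of the shut fingers; the grasp point (between the pads) lies 19 mm behind it; z points along the fingers, y is the line along which they close (so a half turn about z gives the same grasp; the last joint's range is limited). The gripper opens to 85 mm and grips with 20 to 120 N. Pads are 22 mm wide; open, the fingers measure 114 mm over their backs; the gripper's body (76 mm by 85 mm) begins 54 mm behind the grasp point. The pads swing forward as they close: fully open they stand 13 mm farther back than shut.
Start: joints at [-1.419, 0.053, 1.613, -0, 1.476, -0.119], TCP at [0.167, -0.602, 0.231] pointing down, gripper open.
Joint ranges: [-3.01, 3.01], [-1.01, 2.22], [0.06, 2.58], [-1.02, 4.17], [0.09, 2.62], [-3.14, 3.14]. Speed limits (rad/s): [2.57, 2.57, 3.14, 3.14, 3.14, 3.14].

INTERFACE

Orientations are given as a unit quaternion [w, x, y, z].
In Python, from plant import state, grab_frame, job_done, cut_out, place_of gives the robot as it stands.
- The arm moves only by the tool jog_arm, never from a script. Its argument "motion" is text: rows parted by semicolons, each of 7 numbers parted by spaces: the opening in per cent of the stroke, from 0 (shut) to 100 (fully open), then the shift along the tool's x, y, z as a fraction of full scale, then the turn, a rotation vector about the tool's x, y, z as a fraction of full scale. A call has exactly 5 rows; each row is the pose to reach, as a shift and turn from the pose commanded when the call began, along the tool's axes at that moment; what a row does not reach only later rows make up. Full scale, the value 1, is 50 cm for a shift and 1.5 rad for a turn. A row lasts 1/8 s, in which the tool goes at most 62.5 mm and 10.7 degrees, less where a joint would pass 70% of its speed; a pose out of reach is approached as far as the arm can. A call with a number of a shift or a turn outside -1 to 1 is refused whole. A call with a gripper value outside its range is refused whole. The fingers move at their own pace and stop on an object; the grip force is fixed at half the most. Time passes only in rows, so rows that repeat a pose let the fingers close, or fill a call up. It gives the time, the measured TCP pose, the force, the opening and the grip force at its end, in the units of the state.
- state(): the state, without advancing time (a new reading comes with each control period).
- grab_frame(name): name is "scene" or "top" or "wrist"; returns a dict with "color" (420x560x3 uint8, red, green, blue), "range_z" (420x560 float32, m along the optical axis (not along the pixel's ray), 0 where there is no reading), "intrinsics" (3x3 intrinsics, pixels), "k1" (the pictures are not rectified: a ray, as slopes to the right and down, at radius r is drawn at 1 + k1 r^2 times it, then the intrinsics apply), "world_from_camera" (4x4, takes a point from camera to world coordinates). Camera axes: x right, y up, looking along -z (the intrinsics and any distortion apply to the point x, -y, -z); pixel columns grow to the right and rows downward; lengths in m; the calibration is good to about 2 mm. A picture is of the moment at which its call begins.
- job_done(): hands the job in; it is judged then, once.
Trained networks look in the newest picture that a camera, given by its name, has taken for a name from the list of things; names that differ only in an ending like _2 or _b are one class to them, and where a whole thing is asked for, a point or a joint stands for the part that bears it (a point fixed in the world has none). Each returns a list of dicts, best first, with "p" (0 to 1); they miss things now and then, are a little off and sometimes report something else, mostly with a low value. They report only what shows in the picture. A call takes as long as a camera call.
- cut_out(camera, thing): "pixels" (420x560 bool, what is visible of it).
- place_of(camera, thing): "at" ([x, y, z] in m, in world coordinates, good to about 4 mm: a listed point, or the origin of a listed thing).
The state is a dict: "time": time; "joint_pos": joint angles; "joint_vel": joint speeds; "joint_efforts": joint torques, N m; "tool_pos": TCP position; "tool_rot": TCP orientation; "contact_force": force on the tool from outside, world axes, zero at the start; "ft_torque": the same for the moment, N m; "gripper_width": opening from 0.0 (shut) to 1.0 (fully open); "grasp_force": force on a finger pad.
Only numpy, scipy, OpenCV 4.12 (cv2) and the standard library are available. Lean on these libraries where they do the work, as an engineer would, in place of code of your own. Each camera call takes 0.05 s, during which the arm holds its last target. There are 200 camera calls.

## Working session

There is one attempt and no reset: what is moved stays moved. The work goes in short steps, Python scripts to look and compute and a tool call to move; the robot and the scene stay as the last step left them, time stands still between calls to the robot, and variables do not carry over. Pictures are saved under pics/ and viewed, at most 10 in all, crops included, and the job is handed in when it is done.

Besides the shell and the picture viewer there is one more tool, called after "Call:" as name(argument=value, ...) on one line, values as JSON. jog_arm: Moves the arm, as the interface text tells. Shift numbers are shares of 50 cm and turn numbers shares of 1.5 rad, none past 1 either way. Its arguments: {"type":"object","properties":{"motion":{"type":"string"}},"required":["motion"]}

```bash
mkdir -p pics; cat > h.py <<'E'
import numpy as np, cv2
from plant import state, grab_frame, job_done, cut_out, place_of
from scipy.spatial.transform import Rotation as R
def cloud(f):
    d=f["range_z"]; K=f["intrinsics"]; k=f["k1"]; h,w=d.shape
    u,v=np.meshgrid(np.arange(w),np.arange(h))
    xd=(u-K[0,2])/K[0,0]; yd=(v-K[1,2])/K[1,1]; x,y=xd.copy(),yd.copy()
    for _ in range(8):
        s=1+k*(x*x+y*y); x,y=xd/s,yd/s
    P=np.stack([x*d,-y*d,-d,np.ones_like(d)],-1)@f["world_from_camera"].T
    P[d<=0]=np.nan
    return P[...,:3]
def rect(P):
    r=cv2.minAreaRect((P[:,:2]*1000).astype(np.float32)); return np.round(r[0],1),np.round(r[1],1),r[2]
def tool(s=None):
    s=s or state(); q=s["tool_rot"]; return np.array(s["tool_pos"]),R.from_quat([q[1],q[2],q[3],q[0]])
def save(f,n): cv2.imwrite(f"pics/{n}.png",f["color"][...,::-1])
E
python3 - <<'E'
from h import *
np.set_printoptions(precision=4,suppress=True)
s=state(); p,r=tool(s); print(s["time"],p,r.as_matrix(),s["gripper_width"])
fs={}
for c in ("top","scene"):
    f=grab_frame(c); save(f,c); P=cloud(f)
    for t in ("tin_mouth","inner_lid_rim","outer_lid_handle","marker_red","tape_roll","glue_stick","stamp"):
        a=place_of(c,t); print(c,t,[(np.round(x["at"],4),round(x["p"],2)) for x in a[:2]])
    for t in ("tin","inner_lid","outer_lid"):
        a=cut_out(c,t)
        if a:
            Q=P[a[0]["pixels"]]; Q=Q[np.isfinite(Q[:,0])]; print(c,t,a[0]["p"],len(Q),rect(Q),np.nanpercentile(Q[:,2],[2,50,98]))
E
```

```text
0.0 [ 0.1671 -0.6016  0.23  ] [[ 0.9636  0.2675 -0.0003]
 [ 0.2675 -0.9636  0.0021]
 [ 0.0003 -0.0021 -1.    ]] 0.9964941815343782
top tin_mouth [(array([ 0.6291, -0.0146,  0.046 ]), 0.6)]
top inner_lid_rim [(array([0.4488, 0.0542, 0.0168]), 0.54)]
top outer_lid_handle [(array([0.4446, 0.0585, 0.0369]), 0.85), (array([ 0.7614,  0.2508, -0.0034]), 0.39)]
top marker_red [(array([ 0.4431,  0.3004, -0.003 ]), 0.59)]
top tape_roll [(array([ 0.815 , -0.0823, -0.0022]), 0.95)]
top glue_stick [(array([ 0.7854,  0.0023, -0.0012]), 0.76)]
top stamp [(array([ 0.7621,  0.2512, -0.0032]), 0.9)]
top tin 0.82 1705 (array([630.8, -11.1]), array([129.7,  62.3]), 88.68130493164062) [0.0002 0.0227 0.0481]
top inner_lid 0.59 415 (array([445.4,  51.8]), array([109.1,  61.1]), 69.44880676269531) [-0.0003  0.0207  0.0287]
top outer_lid 0.74 1183 (array([446.4,  52.1]), array([96.2, 49.9]), 70.46923828125) [0.0226 0.0331 0.0489]
scene tin_mouth [(array([ 0.6273, -0.0063,  0.0466]), 0.9), (array([0.4519, 0.0538, 0.0184]), 0.19)]
scene inner_lid_rim [(array([0.4453, 0.0552, 0.0134]), 0.75)]
scene outer_lid_handle [(array([0.4454, 0.0543, 0.0397]), 0.91), (array([0.4509, 0.0522, 0.0194]), 0.64)]
scene marker_red [(array([0.4452, 0.2941, 0.001 ]), 0.58), (array([ 0.7832, -0.0012, -0.0017]), 0.35)]
scene tape_roll []
scene glue_stick [(array([ 0.7841,  0.0041, -0.0009]), 0.91)]
scene stamp [(array([0.7634, 0.2572, 0.0002]), 0.59)]
scene tin 0.65 585 (array([610.6,   7.5]), array([144.6,  38.1]), 89.77566528320312) [0.0022 0.0253 0.0466]
scene inner_lid 0.71 315 (array([462.4,  37. ]), array([116.2,  53.4]), 43.86016082763672) [0.0021 0.0179 0.0228]
scene outer_lid 0.59 887 (array([446.7,  52.2]), array([94.3, 49.6]), 69.39356231689453) [0.0221 0.0317 0.0457]
```

View pics/top.png

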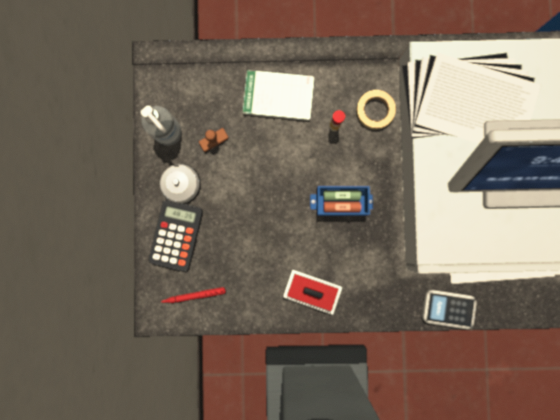

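View pics/scene.png

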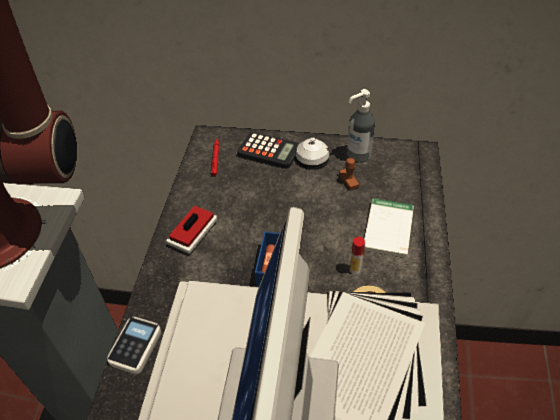

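The top view shows the red cap with its black handle at about (313,293), long axis near 70°, and the open blue tin at (342,201), long axis nearly along world y. The scene view agrees: the till screen hides part of the tin, and the path from the start pose is clear.

Call:
jog_arm(motion="100 0.08 -0.1 0 0 0 0; 100 0.16 -0.2 0 0 0 0; 100 0.235 -0.29 0 0 0 0; 100 0.31 -0.39 0 0 0 0; 100 0.385 -0.485 0 0 0 0")

```text
time: 1.72
tool_pos: [0.2882, -0.3152, 0.2315]
tool_rot: [0.0, 0.991, 0.135, 0.0]
contact_force: [1.3, 0.1, 0.4]
gripper_width: 0.999
grasp_force: 0.0
```

```bash
cat >> h.py <<'E'
def plan(target,yaw):
    "shift and turn (units of the jog) to TCP target, tool x at yaw deg, pointing straight down"
    p,r=tool(); a=np.radians(yaw)
    T=R.from_matrix(np.array([[np.cos(a),np.sin(a),0],[np.sin(a),-np.cos(a),0],[0,0,-1]]).T.T)
    d=r.inv().apply(np.array(target)-p); w=(r.inv()*T).as_rotvec()
    print("t",round(state()["time"],2),"tcp",np.round(p,4),"shift",np.round(d/.5,4),"turn",np.round(w/1.5,4),"mm",np.round(d*1e3,1))
E
python3 -c "
from h import *
plan([.436,.055,.22],70)"
```

```text
t 1.73 tcp [ 0.2882 -0.3152  0.2315] shift [ 0.4825 -0.6348  0.0227] turn [ 6.000e-04 -1.000e-04 -6.344e-01] mm [ 241.2 -317.4   11.4]
```

Call:
jog_arm(motion="100 0.075 -0.1 0 0 0 -0.12; 100 0.15 -0.2 0 0 0 -0.24; 100 0.225 -0.295 0 0 0 -0.36; 100 0.3 -0.39 0 0 0 -0.48; 100 0.37 -0.49 0.02 0 0 -0.6")

```text
time: 2.35
tool_pos: [0.4016, -0.0297, 0.2226]
tool_rot: [0.001, 0.832, 0.555, 0.001]
contact_force: [2.0, -0.8, 0.1]
gripper_width: 0.998
grasp_force: 0.0
```

```bash
python3 -c "
from h import *
plan([.436,.055,.22],70)"
```

```text
t 2.35 tcp [ 0.4016 -0.0297  0.2226] shift [ 0.1829 -0.0016  0.0053] turn [ 0.0026 -0.0002 -0.0301] mm [91.4 -0.8  2.7]
```

Call:
jog_arm(motion="100 0.09 0 0 0 0 -0.02; 100 0.16 0 0.005 0 0 -0.02; 100 0.16 0 0.005 0 0 -0.02; 100 0.16 0 0.005 0 0 -0.02; 100 0.16 0 0.005 0 0 -0.02")

```text
time: 2.98
tool_pos: [0.4316, 0.0413, 0.219]
tool_rot: [0.0, 0.826, 0.564, 0.0]
contact_force: [-0.1, 0.0, -0.6]
gripper_width: 1.0
grasp_force: 0.0
```

```bash
python3 - <<'E'
from h import *
f=grab_frame("wrist"); save(f,"w1"); P=cloud(f)
print(f["world_from_camera"].round(3), f["k1"])
for t in ("outer_lid","inner_lid"):
    a=cut_out("wrist",t)
    for m in a[:1]:
        Q=P[m["pixels"]]; Q=Q[np.isfinite(Q[:,0])]; print(t,m["p"],len(Q),rect(Q),np.percentile(Q[:,2],[2,50,98]))
for t in ("outer_lid_handle","inner_lid_rim","tin_mouth"): print(t,[(np.round(x["at"],4),round(x["p"],2)) for x in place_of("wrist",t)[:1]])
plan([.446,.052,.004],70)
E
```

```text
[[ 0.932  0.349  0.098  0.455]
 [-0.363  0.896  0.256  0.106]
 [ 0.001 -0.275  0.962  0.361]
 [ 0.     0.     0.     1.   ]] -0.015756651196630615
outer_lid 0.56 3978 (array([445.4,  55.1]), array([94.1, 47.2]), 70.19536590576172) [0.02992194 0.03160364 0.04595966]
inner_lid 0.6 1208 (array([442.5,  52.3]), array([113.4,  61. ]), 69.49358367919922) [-0.0011368   0.01923944  0.03170425]
outer_lid_handle [(array([0.4454, 0.0563, 0.0405]), 0.73)]
inner_lid_rim []
tin_mouth [(array([ 0.6227, -0.009 ,  0.045 ]), 0.83)]
t 3.27 tcp [0.4316 0.0418 0.2189] shift [0.0295 0.0192 0.4298] turn [ 0.0002 -0.     -0.0146] mm [ 14.7   9.6 214.9]
```

View pics/w1.png

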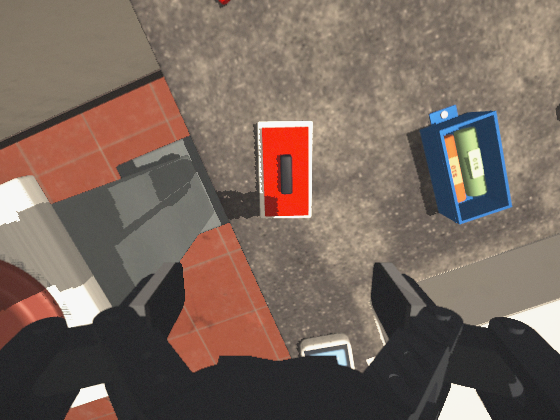

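The wrist view shows the nested lids at (285,170) with the handle in the middle of the cap, and the tin at (468,167). The fingers are visible at the bottom.

```bash
cat >> h.py <<'E'
def fit(P,c,zl,zh,rad=.08):
    Q=P.reshape(-1,3); Q=Q[np.isfinite(Q[:,0])]
    Q=Q[(np.hypot(Q[:,0]-c[0],Q[:,1]-c[1])<rad)&(Q[:,2]>zl)&(Q[:,2]<zh)]
    return len(Q),rect(Q),np.median(Q[:,2]).round(4)
E
python3 - <<'E'
from h import *
f=grab_frame("wrist"); P=cloud(f)
for c,zl,zh in (((.446,.053),.017,.023),((.446,.053),.0285,.034),((.446,.053),.04,.06),((.628,-.01),.042,.05)): print(fit(P,c,zl,zh))
Pt=cloud(grab_frame("top"))
for c,zl,zh in (((.446,.053),.017,.023),((.446,.053),.0285,.034),((.446,.053),.04,.06),((.628,-.01),.042,.05)): print(fit(Pt,c,zl,zh))
E
```

```text
(1105, (array([444.8,  54.1]), array([106.1,  58. ]), 69.47221374511719), np.float64(0.0193))
(3574, (array([445. ,  54.1]), array([94.2, 48. ]), 69.45330047607422), np.float64(0.0315))
(467, (array([445.6,  54.4]), array([39.5, 12. ]), 70.58769226074219), np.float64(0.0452))
(1259, (array([626.2, -10.5]), array([102.6,  57.5]), 88.49880981445312), np.float64(0.0444))
(192, (array([447.4,  55.2]), array([101. ,  57.9]), 69.68064880371094), np.float64(0.0203))
(540, (array([449.3,  58.7]), array([81.6, 48.3]), 70.32637786865234), np.float64(0.0322))
(127, (array([447.3,  53.1]), array([39.7, 12.1]), 70.01871490478516), np.float64(0.0463))
(246, (array([627.6, -12.1]), array([101.5,  55.7]), 88.83668518066406), np.float64(0.046))
```

Call:
jog_arm(motion="100 0.02 0.01 0.08 0 0 -0.009; 100 0.033 0.016 0.18 0 0 -0.009; 100 0.033 0.016 0.28 0 0 -0.009; 100 0.033 0.016 0.33 0 0 -0.009; 100 0.033 0.016 0.33 0 0 -0.009")

```text
time: 4.0
tool_pos: [0.443, 0.0548, 0.0515]
tool_rot: [-0.002, 0.821, 0.571, -0.002]
contact_force: [-0.2, -0.2, 0.2]
gripper_width: 1.001
grasp_force: 0.0
```

```bash
python3 -c "
from h import *
plan([.445,.0541,.0045],69.5); s=state(); print(s['contact_force'])
f=grab_frame('wrist'); P=cloud(f); save(f,'w2')
for zl,zh in ((.017,.023),(.0285,.034)): print(fit(P,(.446,.053),zl,zh))"
```

```text
t 4.0 tcp [0.443  0.0548 0.0515] shift [0.0003 0.0048 0.0939] turn [-0.0036  0.0011  0.0008] mm [ 0.2  2.4 46.9]
[-0.21675184 -0.22186328  0.2117635 ]
(2860, (array([444.7,  54.2]), array([106.3,  58.1]), 69.66047668457031), np.float64(0.0193))
(12017, (array([445.1,  54.1]), array([94.8, 48.2]), 70.18357849121094), np.float64(0.0315))
```

View pics/w2.png

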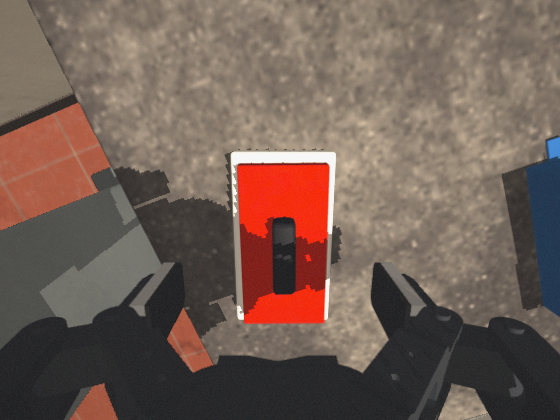

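The lids lie between the open fingers, centred at about (284,240), with room on both sides. I'm descending to the grip height now.

Call:
jog_arm(motion="100 0 0.005 0.03 -0.003 0.001 0; 100 0 0.005 0.06 -0.003 0.001 0; 100 0 0.005 0.085 -0.003 0.001 0; 100 0 0.005 0.094 -0.003 0.001 0; 100 0 0.005 0.094 -0.003 0.001 0")

```text
time: 4.68
tool_pos: [0.4473, 0.0538, 0.0066]
tool_rot: [0.001, 0.821, 0.571, 0.002]
contact_force: [0.1, -0.0, -1.1]
gripper_width: 1.0
grasp_force: 0.0
```

```bash
python3 -c "
from h import *
plan([.445,.0541,.0045],69.5)"
```

```text
t 4.67 tcp [0.4473 0.0538 0.0066] shift [-0.0011 -0.0044  0.0041] turn [ 0.0026 -0.0009  0.0009] mm [-0.5 -2.2  2. ]
```

Call:
jog_arm(motion="100 0 0 0 0 0 0; 100 0 0 0 0 0 0; 100 0 0 0 0 0 0; 100 0 0 0 0 0 0; 100 0 0 0 0 0 0")

```text
time: 5.3
tool_pos: [0.4474, 0.0538, 0.0068]
tool_rot: [0.001, 0.821, 0.571, 0.002]
contact_force: [0.5, 0.4, 0.0]
gripper_width: 1.002
grasp_force: 0.0
```

```bash
python3 -c "
from h import *
plan([.445,.0541,.0045],69.5)"
```

```text
t 5.3 tcp [0.4474 0.0538 0.0068] shift [-0.0012 -0.0048  0.0046] turn [ 0.003  -0.001   0.0009] mm [-0.6 -2.4  2.3]
```

Call:
jog_arm(motion="100 -0.001 -0.0045 0.004 0.003 -0.001 0; 100 -0.001 -0.0045 0.004 0.003 -0.001 0; 100 -0.001 -0.0045 0.004 0.003 -0.001 0; 75 -0.001 -0.0045 0.004 0.003 -0.001 0; 73 -0.001 -0.0045 0.004 0.003 -0.001 0")

```text
time: 5.92
tool_pos: [0.4452, 0.0541, 0.0048]
tool_rot: [0.0, 0.821, 0.571, 0.0]
contact_force: [0.0, -0.2, -0.0]
gripper_width: 0.726
grasp_force: 0.0
```

```bash
python3 -c "
from h import *
plan([.445,.0541,.0045],69.5)
f=grab_frame('wrist'); save(f,'w3');P=cloud(f)
print(fit(P,(.446,.053),.017,.023),fit(P,(.446,.053),.0285,.034)); print(state()['gripper_width'])"
```

```text
t 5.92 tcp [0.4452 0.0541 0.0048] shift [-0.0002 -0.0003  0.0006] turn [ 0.     -0.      0.0009] mm [-0.1 -0.2  0.3]
(4705, (array([446.7,  60.4]), array([93.5, 89.7]), 69.26726531982422), np.float64(0.0193)) (18308, (array([448.6,  61.8]), array([89.6, 79.8]), 41.55540084838867), np.float64(0.0315))
0.729909402795641
```

View pics/w3.png

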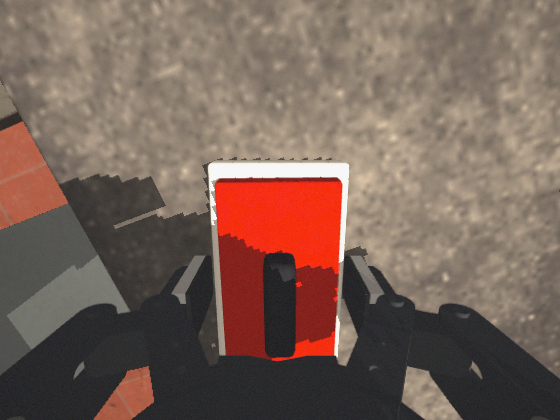

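The fingers stand just outside the silver block, evenly on both sides (left pad near (200,265), right near (355,265)). I'll check the tip height before gripping.

```bash
python3 -c "
from h import *
P=cloud(grab_frame('wrist'))
for v in range(250,330,8):
    print(v,[ '%.0f'%(1e3*P[v,u,2]) for u in list(range(170,226,6))],[ '%.0f'%(1e3*P[v,u,2]) for u in list(range(336,392,6))])"
```

```text
250 ['-0', '-1', '-0', '-1', '-1', '0', '0', '-1', '20', '32'] ['31', '19', '-0', '-1', '-1', '0', '-0', '-0', '0', '-0']
258 ['1', '-0', '-0', '-1', '17', '18', '18', '-1', '19', '31'] ['32', '19', '17', '18', '16', '0', '-1', '-0', '-1', '-1']
266 ['-0', '-1', '18', '26', '25', '24', '21', '-2', '20', '32'] ['31', '19', '19', '26', '25', '25', '17', '-1', '-0', '0']
274 ['-1', '26', '25', '33', '32', '31', '21', '11', '20', '31'] ['31', '19', '19', '30', '32', '32', '33', '25', '-1', '-1']
282 ['31', '32', '39', '38', '39', '33', '23', '11', '19', '32'] ['32', '19', '21', '30', '40', '39', '40', '31', '32', '-0']
290 ['38', '45', '45', '45', '42', '33', '24', '11', '19', '32'] ['31', '-0', '22', '31', '40', '45', '44', '46', '39', '38']
298 ['52', '53', '48', '48', '41', '34', '24', '-1', '19', '31'] ['31', '-1', '24', '33', '41', '48', '48', '52', '51', '55']
306 ['57', '57', '49', '48', '44', '35', 'nan', '-1', '20', '31'] ['32', '-0', '24', '34', '42', '47', '49', '57', '57', '58']
314 ['62', '61', '61', '47', '43', '36', '-1', '-1', '20', '31'] ['31', '-1', '-1', '35', '43', '47', '61', '61', '60', '61']
322 ['66', '65', '72', '72', '44', '37', '0', '-1', '19', '31'] ['31', '0', '-0', '35', '44', '72', '72', '66', '66', '65']
```

The tips are at about 10 mm and the block spans 8–20 mm, so the pads overlap it well without reaching below it. Closing.

Call:
jog_arm(motion="60 0 0 0 0 0 0; 40 0 0 0 0 0 0; 0 0 0 0 0 0 0; 0 0 0 0 0 0 0; 0 0 0 0 0 0 0")

```text
time: 6.65
tool_pos: [0.4458, 0.0541, 0.0054]
tool_rot: [0.0, 0.821, 0.571, 0.0]
contact_force: [-0.5, 0.5, 5.3]
gripper_width: 0.66
grasp_force: 64.9
```

Call:
jog_arm(motion="0 0 0 -0.01 0 0 0; 0 0 0 -0.03 0 0 0; 0 0 0 -0.07 0 0 0; 0 0 0 -0.12 0 0 0; 0 0 0 -0.16 0 0 0")

```text
time: 7.28
tool_pos: [0.4449, 0.0542, 0.0857]
tool_rot: [0.0, 0.821, 0.571, 0.0]
contact_force: [0.2, -0.9, -2.8]
gripper_width: 0.66
grasp_force: 64.4
```

```bash
python3 -c "
from h import *
f=grab_frame('wrist'); save(f,'w4'); P=cloud(f); p,r=tool()
np.set_printoptions(precision=4,suppress=True)
for t in ('inner_lid','outer_lid'):
    for m in cut_out('wrist',t)[:1]:
        Q=P[m['pixels']]; Q=Q[np.isfinite(Q[:,0])]; print(t,m['p'],len(Q),rect(Q),np.percentile(Q[:,2],[2,50,98]))
plan([.626,-.0105,.13],88.5)"
```

```text
inner_lid 0.61 4506 (array([ 221.1, -307.4]), array([965.2, 133.4]), 56.9256591796875) [-0.0005  0.0995  0.1106]
outer_lid 0.55 21108 (array([446.8,  60.6]), array([81.9, 52.7]), 69.94063568115234) [0.1092 0.112  0.1263]
t 7.42 tcp [0.4458 0.0541 0.0858] shift [ 0.0046  0.383  -0.0874] turn [ 0.0017 -0.0003 -0.2202] mm [  2.3 191.5 -43.7]
```

View pics/w4.png

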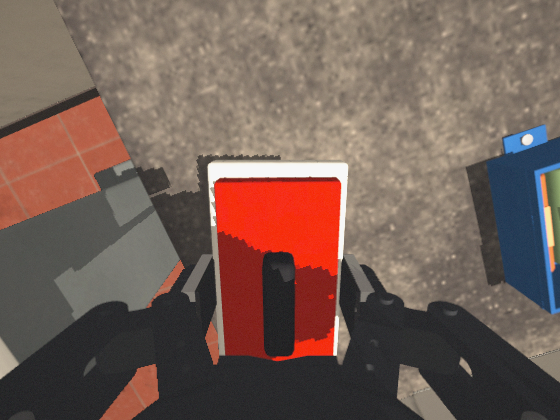

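The lids are held level: the front edge is at (278,165) and the cap still sits in place. Next I carry them over the tin.

Call:
jog_arm(motion="0 0 0.03 -0.04 0 0 -0.04; 0 0 0.1 -0.07 0 0 -0.09; 0 0 0.19 -0.085 0 0 -0.14; 0 0.003 0.28 -0.085 0 0 -0.19; 0 0.004 0.345 -0.085 0 0 -0.22")

```text
time: 8.05
tool_pos: [0.6081, -0.0048, 0.1253]
tool_rot: [-0.001, 0.716, 0.698, -0.001]
contact_force: [-0.1, 0.5, -1.2]
gripper_width: 0.66
grasp_force: 64.6
```

Call:
jog_arm(motion="0 0 0.01 0 0 0 0; 0 -0.004 0.02 0 0 0 0; 0 -0.01 0.034 0 0 0 0; 0 -0.01 0.034 0 0 0 0; 0 -0.01 0.034 0 0 0 0")

```text
time: 8.68
tool_pos: [0.6241, -0.0095, 0.1274]
tool_rot: [-0.0, 0.716, 0.698, 0.0]
contact_force: [-0.0, 0.7, -2.5]
gripper_width: 0.66
grasp_force: 64.7
```

```bash
python3 -c "
from h import *
f=grab_frame('wrist'); save(f,'w5'); P=cloud(f)
plan([.626,-.0105,.08],88.5)
print(fit(P,(.626,-.0105),.038,.05,.09))
p,r=tool(); Q=P.reshape(-1,3); Q=Q[np.isfinite(Q[:,0])]; Q=Q[np.hypot(*(Q[:,:2]-p[:2]).T)<.08]
L=r.inv().apply(Q-p); zc=-L[:,2]
for a,b in ((.009,.018),(.0225,.03),(.034,.05)):
    M=L[(zc>a)&(zc<b)&(L[:,0]>0.012)]; c=M[(abs(M[:,1])<.02)]
    print(a,len(M),np.percentile(c[:,0],[99.5])*1e3,np.percentile(M[M[:,0]>.02][:,1],[.5,99.5])*1e3,np.median(-M[:,2])*1e3)
"
```

```text
t 8.72 tcp [ 0.6241 -0.0095  0.1274] shift [-0.0019  0.0039  0.0948] turn [-0.     -0.     -0.0001] mm [-1.   1.9 47.4]
(479, (array([627.4,  37.2]), array([ 7. , 56.1]), 88.78115844726562), np.float64(0.0443))
0.009 3573 [53.46112184] [-29.95677609  27.65510564] 13.83927716444509
0.0225 10255 [46.91806651] [-24.63845891  22.60310604] 26.02148388838991
0.034 1098 [20.25685125] [-4.79529633  2.96565602] 39.84416992300251
```

Call:
jog_arm(motion="0 -0.001 0.003 0.03 0 0 0; 0 -0.0025 0.0065 0.07 0 0 0; 0 -0.0025 0.0065 0.105 0 0 0; 0 -0.0025 0.0065 0.122 0 0 0; 0 -0.0025 0.0065 0.122 0 0 0")

```text
time: 9.35
tool_pos: [0.6267, -0.0108, 0.0648]
tool_rot: [-0.001, 0.716, 0.698, -0.001]
contact_force: [0.4, 0.3, -2.4]
gripper_width: 0.658
grasp_force: 64.7
```

Call:
jog_arm(motion="0 0 0 0 0 0 0; 0 0 0 0 0 0 0; 0 0 0 0 0 0 0; 0 0 0 0 0 0 0; 0 0 0 0 0 0 0")

```text
time: 9.98
tool_pos: [0.6276, -0.011, 0.0664]
tool_rot: [0.0, 0.716, 0.698, 0.0]
contact_force: [0.4, -0.0, -2.4]
gripper_width: 0.659
grasp_force: 64.7
```

```bash
cat >> h.py <<'E'
def rel(f):
    P=cloud(f); p,r=tool(); L=r.inv().apply(P.reshape(-1,3)-p).reshape(P.shape)
    for name,z0 in (("cap",26-1.5),("rim",14),("tin",-(p[2]-.045)*1e3)):
        M=L[np.abs(-L[...,2]*1e3-z0)<3]*1e3 if name!="cap" else L[np.abs(-L[...,2]*1e3-26)<3]*1e3
        M=M[(abs(M[:,1])<36)&(M[:,0]>25)&(M[:,0]<70)]
        c=M[abs(M[:,1])<20]
        print(name,len(M),"front x",np.percentile(c[:,0],99).round(1) if len(c) else None,"y",np.percentile(M[:,1],[.7,99.3]).round(1) if len(M) else None,"z",np.median(-M[:,2]).round(1))
        if len(M)>20: print("   ",rect(M))
E
python3 -c "
from h import *
plan([.626,-.0105,.0425],88.5)
f=grab_frame('wrist'); save(f,'w6'); rel(f); s=state(); print(s['contact_force'])
"
```

```text
t 9.97 tcp [ 0.6276 -0.011   0.0664] shift [ 0.0009 -0.0033  0.0478] turn [ 0.0001  0.     -0.0002] mm [ 0.4 -1.6 23.9]
cap 6992 front x 46.8 y [-24.6  22.4] z 26.1
    (array([36068.3, -1132.4]), array([48259.6, 22156.6]), 89.916015625)
rim 3109 front x 53.3 y [-29.8  27.6] z 13.9
    (array([39319.8, -1171.3]), array([58321.1, 28583. ]), 89.99211120605469)
tin 324 front x 51.6 y [-29.2  25.9] z -22.0
    (array([51048. , -1711.8]), array([ 1366. , 55801.9]), 0.05942283943295479)
[ 0.38349822 -0.60673583 -2.45504718]
```

View pics/w6.png

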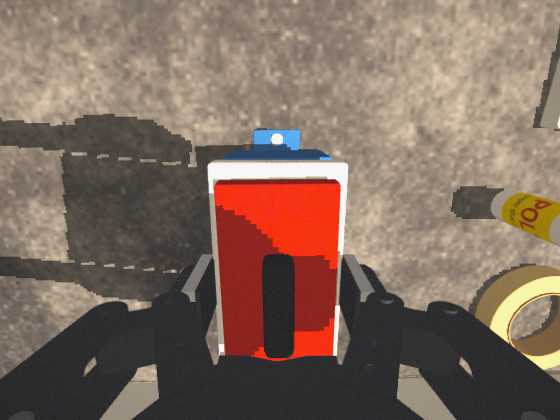

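The tin's end shows centred just in front of the lids at (278,150). Lid and tin agree to within 0.5 mm and 0.1°, so I lower slowly from here.

Call:
jog_arm(motion="0 0 -0.001 0.012 0 0 0; 0 0 -0.001 0.024 0 0 0; 0 0 -0.001 0.03 0 0 0; 0 0 -0.001 0.034 0 0 0; 0 0 -0.001 0.036 0 0 0")

```text
time: 10.65
tool_pos: [0.6271, -0.011, 0.0482]
tool_rot: [-0.0, 0.716, 0.698, -0.0]
contact_force: [-0.1, -0.2, -2.2]
gripper_width: 0.657
grasp_force: 64.7
```

Call:
jog_arm(motion="0 0 0 0.002 0 0 0; 0 0 0 0.004 0 0 0; 0 0 0 0.005 0 0 0; 0 0 0 0.006 0 0 0; 0 0 0 0.007 0 0 0")

```text
time: 11.28
tool_pos: [0.6271, -0.0109, 0.0448]
tool_rot: [0.0, 0.716, 0.698, 0.0]
contact_force: [-0.3, 0.2, -1.9]
gripper_width: 0.659
grasp_force: 64.7
```

Call:
jog_arm(motion="0 0 0 0.001 0 0 0; 0 0 0 0.002 0 0 0; 0 0 0 0.003 0 0 0; 0 0 0 0.003 0 0 0; 0 0 0 0.003 0 0 0")

```text
time: 11.9
tool_pos: [0.6271, -0.011, 0.0433]
tool_rot: [0.0, 0.716, 0.698, 0.0]
contact_force: [1.1, -0.6, -2.7]
gripper_width: 0.664
grasp_force: 64.7
```

Call:
jog_arm(motion="0 0 0 0.001 0 0 0; 0 0 0 0.001 0 0 0; 0 0 0 0.002 0 0 0; 0 0 0 0.002 0 0 0; 0 0 0 0.002 0 0 0")

```text
time: 12.52
tool_pos: [0.6272, -0.011, 0.0425]
tool_rot: [0.0, 0.716, 0.698, 0.0]
contact_force: [-1.1, 0.3, -1.9]
gripper_width: 0.661
grasp_force: 64.8
```

Still no contact force, so I continue in half-millimetre steps.

Call:
jog_arm(motion="0 0 0 0.001 0 0 0; 0 0 0 0.001 0 0 0; 0 0 0 0.001 0 0 0; 0 0 0 0.001 0 0 0; 0 0 0 0.001 0 0 0")

```text
time: 13.15
tool_pos: [0.6272, -0.011, 0.0424]
tool_rot: [0.0, 0.716, 0.698, -0.0]
contact_force: [-4.0, 0.5, 6.1]
gripper_width: 0.662
grasp_force: 65.5
```

```bash
python3 -c "
from h import *
s=state(); print(s['contact_force'],s['tool_pos'])
rel(grab_frame('wrist'))
"
```

```text
[-4.00934478  0.52193585  6.11379131] [ 0.62718367 -0.01096843  0.0423979 ]
cap 6996 front x 46.9 y [-24.6  22.3] z 26.1
    (array([36092.8, -1128.8]), array([22180.2, 48408.3]), 0.0014330089325085282)
rim 3123 front x 53.4 y [-29.8  27.5] z 13.9
    (array([39354.3, -1138.7]), array([58134.3, 28566.4]), 89.93115234375)
tin 4 front x 53.2 y [-26.2 -13.9] z 5.5
```

Contact at +6 N (a rise of about 8 N) at exactly the expected seated height. Letting go.

Call:
jog_arm(motion="75 0 0 0 0 0 0; 90 0 0 0 0 0 0; 95 0 0 0 0 0 0; 95 0 0 0 0 0 0; 95 0 0 0 0 0 0")

```text
time: 13.82
tool_pos: [0.6271, -0.011, 0.0418]
tool_rot: [0.0, 0.716, 0.698, 0.0]
contact_force: [-0.2, -0.5, -0.4]
gripper_width: 0.952
grasp_force: 0.0
```

Call:
jog_arm(motion="95 0 0 -0.02 0 0 0; 95 0 0 -0.06 0 0 0; 95 0 0 -0.09 0 0 0; 95 0 0 -0.1 0 0 0; 95 0 0 -0.1 0 0 0")

```text
time: 14.45
tool_pos: [0.6275, -0.011, 0.0927]
tool_rot: [0.001, 0.716, 0.698, 0.0]
contact_force: [0.0, 0.2, -0.0]
gripper_width: 0.952
grasp_force: 0.0
```

Call:
jog_arm(motion="95 -0.04 0 -0.06 0 0 0; 95 -0.08 0 -0.1 0 0 0; 95 -0.08 0 -0.1 0 0 0; 95 -0.08 0 -0.1 0 0 0; 95 -0.08 0 -0.1 0 0 0")

```text
time: 15.08
tool_pos: [0.6252, -0.0503, 0.1402]
tool_rot: [-0.001, 0.716, 0.698, -0.001]
contact_force: [-0.3, -0.2, -0.7]
gripper_width: 0.953
grasp_force: 0.0
```

```bash
cat > m.py <<'E'
from h import *
def plane(P,c,zl,zh,rad=.08):
    Q=P.reshape(-1,3); Q=Q[np.isfinite(Q[:,0])]
    Q=Q[(np.hypot(Q[:,0]-c[0],Q[:,1]-c[1])<rad)&(Q[:,2]>zl)&(Q[:,2]<zh)]
    A=np.c_[Q[:,:2]-c,np.ones(len(Q))]; s=np.linalg.lstsq(A,Q[:,2],rcond=None)[0]
    return "slopes deg",np.degrees(s[:2]).round(2),"z",s[2].round(4)
def look(n):
    f=grab_frame('wrist'); save(f,n); P=cloud(f); c=(.627,-.011)
    for zl,zh in ((.053,.061),(.065,.073),(.078,.092)):
        try: print(zl,fit(P,c,zl,zh,.07),plane(P,c,zl,zh,.07))
        except Exception as e: print(e)
E
python3 -c "
from m import *
look('w7'); plan([.627,-.011,.15],88.5); print(state()['contact_force'])"
```

```text
0.053 (2137, (array([626.4, -10.6]), array([104.8,  58.2]), 88.54753875732422), np.float64(0.0563)) ('slopes deg', array([-0.05, -0.02]), 'z', np.float64(0.0562))
0.065 (8657, (array([626.8, -11.2]), array([94.2, 48.2]), 88.99755859375), np.float64(0.0684)) ('slopes deg', array([ 0.02, -0.07]), 'z', np.float64(0.0685))
0.078 (1150, (array([626.6, -11. ]), array([39.5, 11.7]), 88.99897003173828), np.float64(0.0822)) ('slopes deg', array([ 0.11, -0.44]), 'z', np.float64(0.0821))
t 15.12 tcp [ 0.6253 -0.0503  0.1403] shift [ 0.0787  0.0014 -0.0193] turn [-0.0015 -0.0004  0.0001] mm [39.3  0.7 -9.7]
[-0.08485323 -0.65050076 -0.07840233]
```

View pics/w7.png

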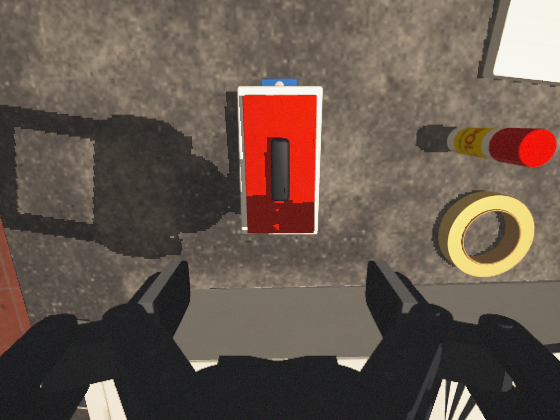

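The lids are seated: rim top at 56–57 mm and flat within 0.1° all round, with the handle at (280,170). I move above the handle with the fingers narrowed.

Call:
jog_arm(motion="60 0.04 0 0 0 0 0; 45 0.079 0.001 0.02 0 0 0; 45 0.079 0.001 0.05 0 0 0; 45 0.079 0.001 0.06 0 0 0; 45 0.079 0.001 0.06 0 0 0")

```text
time: 15.75
tool_pos: [0.627, -0.0116, 0.1106]
tool_rot: [-0.001, 0.717, 0.698, -0.001]
contact_force: [0.3, 0.5, 0.4]
gripper_width: 0.45
grasp_force: 0.0
```

Call:
jog_arm(motion="45 0 0 0 0 0 0; 45 0 0 0 0 0 0; 45 0 0 0 0 0 0; 45 0 0 0 0 0 0; 45 0 0 0 0 0 0")

```text
time: 16.38
tool_pos: [0.6276, -0.0115, 0.1119]
tool_rot: [0.0, 0.716, 0.698, 0.0]
contact_force: [0.5, 0.4, 0.4]
gripper_width: 0.452
grasp_force: 0.0
```

```bash
python3 -c "
from m import *
look('w8'); plan([.627,-.011,.073],88.5)"
```

```text
0.053 (2324, (array([626.4, -10.5]), array([106. ,  58.2]), 88.56377410888672), np.float64(0.0563)) ('slopes deg', array([-0.  , -0.12]), 'z', np.float64(0.0564))
0.065 (9613, (array([626.7, -11.4]), array([94.5, 48.2]), 89.07530212402344), np.float64(0.0685)) ('slopes deg', array([ 0.04, -0.08]), 'z', np.float64(0.0685))
0.078 (1278, (array([626.4, -11. ]), array([39.9, 11.5]), 88.92256164550781), np.float64(0.0823)) ('slopes deg', array([ 1.01, -0.69]), 'z', np.float64(0.0822))
t 16.43 tcp [ 0.6276 -0.0115  0.1118] shift [ 0.0009 -0.0012  0.0777] turn [ 0.     -0.     -0.0002] mm [ 0.5 -0.6 38.8]
```

Call:
jog_arm(motion="45 0.001 -0.0012 0.03 0 0 -0.005; 45 0.001 -0.0012 0.055 0 0 -0.005; 45 0.001 -0.0012 0.072 0 0 -0.005; 45 0.001 -0.0012 0.077 0 0 -0.005; 45 0.001 -0.0012 0.077 0 0 -0.005")

```text
time: 17.05
tool_pos: [0.627, -0.011, 0.0731]
tool_rot: [-0.0, 0.714, 0.7, -0.0]
contact_force: [0.6, -0.1, -0.6]
gripper_width: 0.45
grasp_force: 0.0
```

Call:
jog_arm(motion="40 0 0 0 0 0 0; 35 0 0 0 0 0 0; 30 0 0 0 0 0 0; 25 0 0 0 0 0 0; 22 0 0 0 0 0 0")

```text
time: 17.68
tool_pos: [0.627, -0.011, 0.0733]
tool_rot: [0.0, 0.714, 0.7, 0.0]
contact_force: [-0.7, -0.0, -0.7]
gripper_width: 0.221
grasp_force: 0.0
```

```bash
python3 -c "
from m import *
look('w9'); plan([.627,-.011,.073],89); print(state()['contact_force'])"
```

```text
0.053 (2799, (array([626.9,  10.7]), array([63.5, 58.5]), 88.36918640136719), np.float64(0.0564)) ('slopes deg', array([-0.01,  0.08]), 'z', np.float64(0.0563))
0.065 (9811, (array([626.7, -11. ]), array([94. , 48.2]), 89.00971984863281), np.float64(0.0685)) ('slopes deg', array([ 0.03, -0.13]), 'z', np.float64(0.0686))
0.078 (2869, (array([629.2,  -8.6]), array([37., 39.]), 35.6945686340332), np.float64(0.0825)) ('slopes deg', array([-0.09,  1.6 ]), 'z', np.float64(0.0832))
t 17.73 tcp [ 0.627  -0.011   0.0733] shift [-0.     -0.      0.0007] turn [ 0.     0.    -0.001] mm [-0.  -0.   0.3]
[ 0.50336787  0.06738795 -0.20164386]
```

View pics/w9.png

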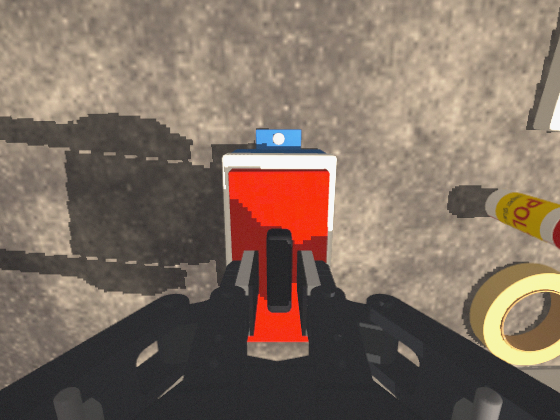

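The fingers stand evenly on both sides of the handle at (280,265), clear of the cap. I close, then lift slowly.

Call:
jog_arm(motion="18 0 0 0 0 0 0; 10 0 0 0 0 0 0; 0 0 0 0 0 0 0; 0 0 0 0 0 0 0; 0 0 0 0 0 0 0")

```text
time: 18.35
tool_pos: [0.6272, -0.011, 0.0736]
tool_rot: [0.0, 0.714, 0.7, 0.0]
contact_force: [-0.4, 0.1, 1.7]
gripper_width: 0.116
grasp_force: 59.0
```

Call:
jog_arm(motion="0 0 0 -0.002 0 0 0; 0 0 0 -0.005 0 0 0; 0 0 0 -0.01 0 0 0; 0 0 0 -0.016 0 0 0; 0 0 0 -0.022 0 0 0")

```text
time: 18.98
tool_pos: [0.627, -0.011, 0.0846]
tool_rot: [0.0, 0.714, 0.7, 0.0]
contact_force: [-0.4, 0.1, -0.8]
gripper_width: 0.113
grasp_force: 58.8
```

```bash
python3 -c "
from m import *
look('w10'); s=state(); print(s['contact_force'],s['tool_pos'],s['gripper_width'],s['grasp_force']); P=cloud(grab_frame('wrist')); c=(.627,-.011)
for a,b in ((.053,.0615),(.076,.084)): print(a,fit(P,c,a,b),plane(P,c,a,b,.07))"
```

```text
0.053 (2151, (array([626.7,   2.1]), array([80.7, 58.3]), 88.5997543334961), np.float64(0.0562)) ('slopes deg', array([0.07, 0.34]), 'z', np.float64(0.0559))
0.065 (187, (array([626.8,  35.7]), array([ 0.4, 46.7]), 88.8344955444336), np.float64(0.0698)) ('slopes deg', array([ 10.13, 534.97]), 'z', np.float64(-0.3662))
0.078 (8948, (array([625.9, -11.4]), array([94.8, 48.2]), 88.90541076660156), np.float64(0.0796)) ('slopes deg', array([-0.01, -0.37]), 'z', np.float64(0.08))
[ 0.87302107 -0.04756268 -0.56814382] [ 0.62736816 -0.01100341  0.08508748] 0.1192896452691379 58.79483342170715
0.053 (2122, (array([626.7,   2.7]), array([79.4, 58.3]), 88.80087280273438), np.float64(0.0562)) ('slopes deg', array([-0.01,  0.39]), 'z', np.float64(0.0559))
0.076 (8701, (array([626.3, -11.2]), array([94.3, 48.2]), 88.9263687133789), np.float64(0.0801)) ('slopes deg', array([ 0.06, -0.2 ]), 'z', np.float64(0.0801))
```

The cap rose alone and level (top now at 80 mm), and the inner rim stayed at 56 mm. Lifting the rest of the way.

Call:
jog_arm(motion="0 0 0 -0.02 0 0 0; 0 0 0 -0.06 0 0 0; 0 0 0 -0.11 0 0 0; 0 0 0 -0.15 0 0 0; 0 0 0 -0.165 0 0 0")

```text
time: 19.7
tool_pos: [0.6282, -0.0111, 0.1697]
tool_rot: [0.002, 0.714, 0.7, 0.001]
contact_force: [-0.7, -0.6, -1.3]
gripper_width: 0.119
grasp_force: 58.8
```

Call:
jog_arm(motion="0 0 0 0 0 0 0; 0 0 0 0 0 0 0; 0 0 0 0 0 0 0; 0 0 0 0 0 0 0; 0 0 0 0 0 0 0")

```text
time: 20.32
tool_pos: [0.6269, -0.011, 0.1664]
tool_rot: [-0.0, 0.714, 0.7, -0.0]
contact_force: [-0.1, -0.3, -0.1]
gripper_width: 0.12
grasp_force: 58.8
```

```bash
python3 -c "
from m import *
f=grab_frame('wrist'); g=grab_frame('top'); s=state(); print(s['contact_force'],s['tool_pos'],s['tool_rot'],s['grasp_force'])
a=f['color'][...,::-1]; b=grab_frame('scene')['color'][...,::-1]; cv2.imwrite('pics/fin.png',cv2.resize(np.hstack([a,b]),(800,300)))
P=cloud(f); c=(.627,-.011)
for lo,hi in ((.053,.0615),(.155,.17)): print(lo,fit(P,c,lo,hi),plane(P,c,lo,hi,.07))
for t in ('tape_roll','glue_stick','stamp','marker_red'): print(t,[np.round(x['at'],3) for x in place_of('top',t)[:1]])"
```

```text
[ 0.30665065  0.09206397 -1.04089363] [ 0.62697565 -0.01095345  0.16668004] [-6.74534080e-05  7.13786989e-01  7.00362855e-01 -4.05544438e-05] 58.768744468688965
0.053 (1601, (array([627.5,  32.7]), array([19.4, 58. ]), 88.6792221069336), np.float64(0.0566)) ('slopes deg', array([ -0.27, -10.37]), 'z', np.float64(0.0652))
0.155 (8876, (array([625.9, -11.2]), array([94.4, 48.2]), 89.07011413574219), np.float64(0.1614)) ('slopes deg', array([-0.03, -0.29]), 'z', np.float64(0.1616))
tape_roll [array([ 0.818, -0.084,  0.001])]
glue_stick [array([0.783, 0.001, 0.001])]
stamp [array([ 0.761,  0.248, -0.002])]
marker_red [array([ 0.446,  0.301, -0.001])]
```

View pics/fin.png

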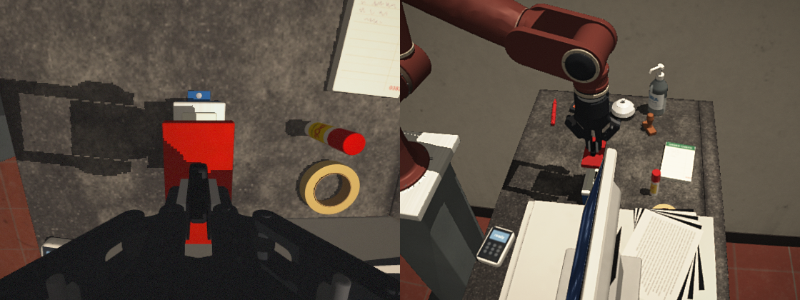

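The left picture shows the red cap held level at (198,150) and the white collar of the seated inner lid on the tin at (200,112). The bystanders have not moved, and the cap's underside is about 10 cm above the tin.

```bash
python3 -c "
from plant import job_done; print(job_done())"
```

```text
the job is handed in; nothing more can be done
None
```

The job is handed in: the inner lid is seated level on the tin, and the arm is holding the red outer lid level about 10 cm above the tin; the pen, tape roll, glue stick and stamp have not moved, and about 20 s of the 53 s were used.

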